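# Slide the flat-sided dish insert into the microscope stage and turn it home

### The job

The metal dish insert is parked on the deck of the microscope stage. Slide it along between the guide strips into the round recess, then turn it by its posts until its two flat sides match the straight sides of the slot and it drops fully home, flush with the deck. Keep it down on the stage without lifting it off or standing it on edge, leave the other things on the table where they are, and finish with the gripper away from it.

Things in the scene. Friction and masses are not known exactly. Their poses are not given: they have to be found in the camera images.
- insert: loose aluminium insert, about 0.35 kg: 12 mm thick round plate, 108 mm across, with two opposite flats 80 mm apart. Origin: centre of its underside; z up; flats at y = +40 and -40 mm, rounded ends at x = +54 and -54 mm. A ring 46 mm across with a clear 35 mm dish, top 22 mm above the underside, is fixed in its middle. A half turn gives the same shape.
- post_a (a point): centre of the top of one of the insert's two upright steel posts, 12 mm across, 24 mm tall above the plate (top 36 mm above the insert's underside), at x = +43, y = 0 mm of the insert.
- post_b (a point): the same on the other post, at x = -43, y = 0 mm of the insert.
- stage: dark scanning stage, fixed to the table. Origin: centre of its underside, at table height; z up. 190 mm (x) by 350 mm (y), with a connector block beyond its +y end to y = 197 mm, lower than the deck. Its deck (flat top) is 60 mm above the table. The insert starts on the deck, centred between the guides, 68 to 96 mm towards the stage's +y from the origin, its flats 35 to 90 degrees off the slot's.
- guides (a point): point on the deck above the stage's origin, axes as the stage's. Two steel guide strips 7 mm high run along y on both sides, inner faces at x = +57 and -57 mm, from y = -135 to +165 mm; a cross strip as high closes their -y end, inner face at y = -136 mm. The insert slides between them towards -y; faces are smooth, a few newtons move it.
- recess (a point): centre of the round recess in the deck, 112 mm across, 5 mm deep, at x = 0, y = -75 mm of the stage; the point is at ledge height, 55 mm above the table. An insert that is in the recess but turned wrong lies on the ledges beside the slot: underside at 55 mm, top 7 mm above the deck. It can be turned there freely, either way.
- well (a point): centre of the floor of the slot, 48 mm above the table, right below recess, axes as the stage's. The slot is 7 mm deep below the ledges; its two straight sides are parallel to the stage's y axis at x = +44 and -44 mm. With the insert's x axis along the stage's y axis (either way round, to about 4 degrees) the insert drops to this floor, its top then flush with the deck.
- canister: black round objective canister standing upright, 48 mm across, 66 mm tall; bystander. Origin: centre of its underside.
- bottle: amber bottle standing upright, 56 mm across, 110 mm tall; bystander. Origin: centre of its underside.
- driver: screwdriver lying flat, 160 mm long; bystander. Origin: about the middle of its length, underside.
- tissue: cardboard lens-tissue box 75 x 110 x 35 mm; bystander. Origin: centre of its underside.
- dishes: stack of three clear culture dishes with white lids, 58 mm across, 38 mm tall; bystander. Origin: centre of its underside.
- mouse: black computer mouse, 60 x 100 mm, 34 mm tall; bystander. Origin: centre of its underside.
- rack: white tube rack 70 x 160 mm, 62 mm tall; bystander. Origin: centre of its underside.
There are look-alikes about, which are no part of the job. Of the things shaped like the insert, the aluminium one is meant.

How it is judged:
By the outcome, as a careful person would: the job done as asked, in the order asked, and still so for the second after the job is handed in, with the robot touching nothing.
It also fails if it takes over 51 s, if anything falls off the work surface, if the arm or the gripper's body presses on something with over 40 N, if the wrist force passes 120 N, or if a joint passes its speed limit or range.

### The arm

A 6-joint arm with a two-finger parallel gripper is mounted at the origin on the work surface. World frame = base frame: x ahead of the robot, y to its left, z up, the work surface at z = 0. Lengths are in m, angles in degrees, forces in N, time in s.
With the tool pointing down it reaches from about 0.325 to 0.75 m from the base axis. Payload 7.6 kg.
Tool frame: the origin (TCP) lies where the fingers leave the gripper's body, on its centre line; the fingertips stand 73 mm ahead of it and the grasp point (between the pads) lies 54 mm ahead of it (r.tips_ahead is the distance from the TCP to the fingertips, in m); z points along the fingers, y is the direction in which the jaws open and shut (so a half turn about z gives the same grasp; the last joint's range is limited). The gripper opens to 85 mm and grips with 20 to 120 N. Pads are 22 mm wide; open, the fingers measure 114 mm over their backs; the gripper's body (76 mm by 85 mm) begins 54 mm behind the grasp point. The pads swing forward as they close: fully open they stand 13 mm farther back than shut.
Start: joints at [73.321, 2.991, 80.254, -0, 96.75, -4.028], TCP at [0.115, 0.512, 0.304] pointing down, gripper open.
Joint ranges: [-166.34, 166.34], [-52.06, 124.39], [6.96, 135.62], [-60.46, 240.46], [14.63, 156.25], [-167.68, 167.68]. Speed limits (degrees/s): [147.25, 147.25, 172.46, 180, 180, 180].

### API

Orientations are given as a 3x3 rotation matrix whose columns are the frame's x, y, z axes.
In Python, from bench import r, move_gripper, imaging, workorder gives the robot as it stands. Calls block until the motion is done:
- r.move_to(position, orientation): joint-space move of the TCP to a pose.
- r.line_to(position, vel=0.15, frame=None, until_force=None): straight line of the TCP; frame=None keeps the orientation; vel is the mean speed in m/s. With until_force (N) it stops when the force on the tool has changed by that much, and returns True; else False.
- r.movej(angles): joint-space move.
- move_gripper(opening): finger opening in m; the grip force is fixed at half the most; returns when the fingers have stopped.
- r.pause(seconds).
- r.solve_ik(position, orientation): joint angles nearest the present ones, or None.
- r.get_state(): the state.
- imaging.capture(name): name is "side" or "top" or "wrist"; returns the picture (420x560x3 uint8, red, green, blue); there is no depth.
- imaging.get_calibration(name): a dict with "fx", "fy", "cx", "cy" (pixels), "eye" and "attitude" of the camera in the world; the wrist camera has in their place "mount" (4x4, takes a point from camera to tool coordinates, whose origin is the TCP and whose axes are the flange's). Camera axes: x right, y down, z forward; pixel columns grow to the right and rows downward; lengths in m; the calibration is good to about 2 mm. A picture is of the moment at which its call begins: read the wrist's pose just before it. get_calibration takes no time and is no camera call.
A pose or a line that the arm cannot do raises r.IKError and nothing moves.
- workorder.sign_off(): hands the job in, once; it reports no verdict.
The state is a dict: "time_s": time; "joint_positions": joint angles; "joint_velocities": joint speeds; "effort": joint torques, N m; "position": TCP position; "tool_rot": TCP orientation; "force": force on the tool from outside, world axes, zero at the start; "ft_torque": the same for the moment, N m; "finger_gap": finger opening in m.
Only numpy, scipy, OpenCV 4.12 (cv2) and the standard library are available. Lean on these libraries where they do the work, as an engineer would, in place of code of your own. Each camera call takes 0.05 s, during which the arm holds its last target. There are 200 camera calls.

## Working session

There is one attempt and no reset: what is moved stays moved. The work goes in short steps, each a Python script; the robot and the scene stay as the last script left them, time stands still between calls to the robot, and variables do not carry over. Pictures are saved under pics/ and viewed, about 8 in all and at most 12, crops included, and the job is handed in when it is done.

```bash
mkdir -p pics; ls
python3 - <<'E'
from bench import r,imaging
import cv2
for n in("top","side"):
    cv2.imwrite(f"pics/{n}0.png",imaging.capture(n)[:,:,::-1]); print(n,imaging.get_calibration(n))
print(imaging.get_calibration("wrist")); s=r.get_state(); print(s["time_s"],s["tool_rot"],s["force"],r.tips_ahead)
E
```

```text
pics
top {'fx': 546.7657937680416, 'fy': 546.7657937680416, 'cx': 281.5686638207889, 'cy': 208.6458836426381, 'eye': array([0.38927598, 0.02888289, 1.27372404]), 'attitude': array([[-0.0069922 , -0.98806236,  0.15389567],
       [-0.9999443 ,  0.00812552,  0.0067364 ],
       [-0.00790647, -0.15384   , -0.98806414]])}
side {'fx': 510.30411754849274, 'fy': 510.30411754849274, 'cx': 279.59420831800736, 'cy': 212.41485318226938, 'eye': array([0.27145845, 0.84033524, 0.81793571]), 'attitude': array([[-0.94369779, -0.20912169,  0.25632519],
       [-0.33056928,  0.62561163, -0.70663572],
       [-0.01258716, -0.7515838 , -0.65951752]])}
{'fx': 338.96664979800534, 'fy': 338.96664979800534, 'cx': 278.6893411165641, 'cy': 206.52804092250722, 'mount': array([[ 2.73440950e-04, -9.59654847e-01, -2.81180545e-01,
         7.11939117e-02],
       [ 9.99999914e-01,  1.74388921e-04,  3.77294073e-04,
         9.84343139e-04],
       [-3.13037314e-04, -2.81180624e-01,  9.59654812e-01,
        -7.08643325e-02],
       [ 0.00000000e+00,  0.00000000e+00,  0.00000000e+00,
         1.00000000e+00]])}
0.1 [[-9.75714846e-01  2.19044227e-01 -4.06547477e-04]
 [ 2.19044581e-01  9.75713920e-01 -1.34840269e-03]
 [ 1.01314207e-04 -1.40470854e-03 -9.99999008e-01]] [-0.53199679 -0.73805564 -0.34163791] 0.0726
```

View pics/top0.png

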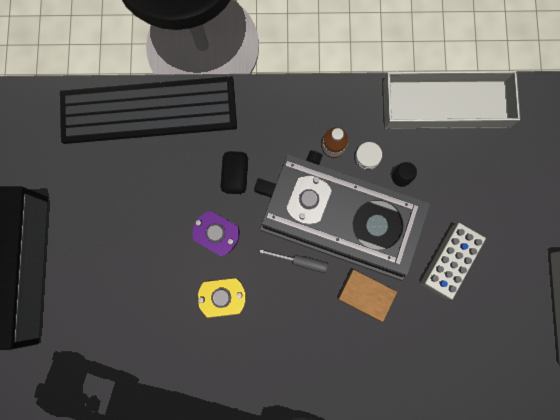

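Candidates: aluminium/white plate on the stage (310,200), purple (215,233), yellow (221,298). The plate on the deck is the one meant, so I'll check it in a close crop.

Run:
```python
import cv2
a=cv2.imread("pics/top0.png")[145:285,250:440]
cv2.imwrite("pics/crop1.png",cv2.resize(a,None,fx=4,fy=4,interpolation=cv2.INTER_CUBIC))
```

```text
(no output)
```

View pics/crop1.png

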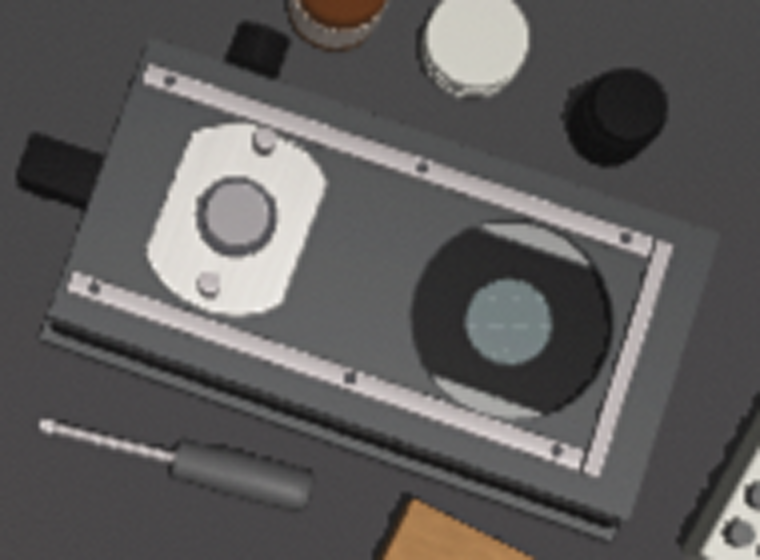

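View pics/side0.png

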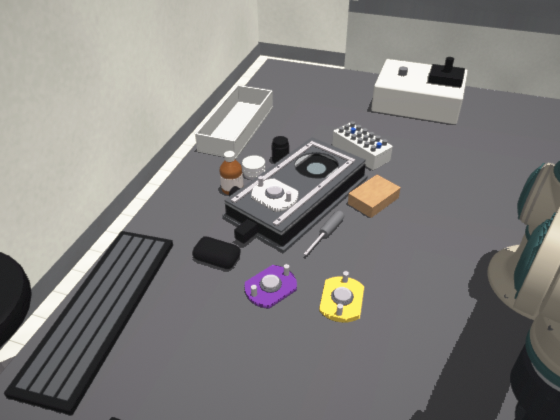

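The crop confirms it: bare aluminium plate with clear dish at crop (237,216), posts at about (264,140) and (208,285). The recess is at about (511,320), and the connector block is on the left (+y end). Now I'll compute positions.

```bash
cat > h.py <<'E'
import numpy as np
from bench import r,move_gripper,imaging,workorder
def ray(c,R,eye,px,z):
    d=R@np.array([(px[0]-c["cx"])/c["fx"],(px[1]-c["cy"])/c["fy"],1]); return eye+d*(z-eye[2])/d[2]
def top(px,z):
    c=imaging.get_calibration("top"); return ray(c,c["attitude"],c["eye"],px,z)
def wristpose():
    s=r.get_state(); M=imaging.get_calibration("wrist")["mount"]
    T=np.eye(4); T[:3,:3]=s["tool_rot"]; T[:3,3]=s["position"]; return T@M
def wr(T,px,z): return ray(imaging.get_calibration("wrist"),T[:3,:3],T[:3,3],px,z)
def down(a):
    "tool down, jaw axis (tool y) at angle a (deg) from world x"
    y=np.array([np.cos(np.radians(a)),np.sin(np.radians(a)),0]); z=np.array([0,0,-1.]); return np.c_[np.cross(y,z),y,z]
def rot2(a): a=np.radians(a); return np.array([[np.cos(a),-np.sin(a)],[np.sin(a),np.cos(a)]])
E
python3 - <<'E'
from h import *
P=lambda u,v,z: top((250+u/4,145+v/4),z)
np.set_printoptions(precision=4,suppress=True)
C=[P(150,40,.06),P(718,235,.06),P(612,525,.06),P(45,325,.06)]
print("corners",C,[np.linalg.norm(C[i]-C[(i+1)%4]) for i in range(4)])
o=sum(C)/4; e=C[0]+C[3]-C[1]-C[2]; ay=np.degrees(np.arctan2(e[1],e[0])); print("origin",o,"stage y ang",ay)
yd=np.array([np.cos(np.radians(ay)),np.sin(np.radians(ay))]); 
print("recess pred",o[:2]-.075*yd,"meas",P(511,319,.06)[:2])
a,b=P(264,140,.096),P(208,285,.096); print("posts",a,b,np.linalg.norm(a-b)); m=(a+b)/2
d=m[:2]-o[:2]; print("insert",m,"along y",d@yd,"x",d@np.array([yd[1],-yd[0]]))
d=a-b; print("post axis ang",np.degrees(np.arctan2(d[1],d[0])))
E
```

```text
corners [array([0.7021, 0.0228, 0.06  ]), array([ 0.5867, -0.295 ,  0.06  ]), array([ 0.4256, -0.229 ,  0.06  ]), array([0.5389, 0.0829, 0.06  ])] [np.float64(0.3380606849307702), np.float64(0.17413589543987315), np.float64(0.33178925811195403), np.float64(0.17392385845876435)]
origin [ 0.5633 -0.1046  0.06  ] stage y ang 70.04334017277749
recess pred [ 0.5377 -0.1751] meas [ 0.5402 -0.1774]
posts [ 0.6358 -0.0392  0.096 ] [ 0.5556 -0.0074  0.096 ] 0.08623093749339317
insert [ 0.5957 -0.0233  0.096 ] along y 0.0874776170802055 x 0.002697339463552323
post axis ang -21.619298611017566
```

Run:
```python
from h import *; import cv2
np.set_printoptions(precision=4,suppress=True)
b=np.array([.5556,-.0074]);c=np.array([.539,-.1763])
for a in (68.4,24,-20): 
    p=c+.043*np.array([np.cos(np.radians(a+90)),np.sin(np.radians(a+90))]); q=r.solve_ik([*p,.147],down(a)); print(a,q)
print(r.solve_ik([*b,.147],down(68.4)))
r.move_to([.56,-.07,.31],down(68.4)); 
T=wristpose(); np.save("T1.npy",T); im=imaging.capture("wrist"); cv2.imwrite("pics/w1.png",im[:,:,::-1]); s=r.get_state(); print(s["time_s"],s["position"],s["force"])
```

```text
68.4 [-21.863    9.2224  91.9023  -0.      78.8753 -90.263 ]
24 [-18.6448  11.5283  89.2825  -0.      79.1892 -42.6448]
-20 [-17.5001  16.2324  83.7293  -0.      80.0383   2.4999]
[ -4.5708  14.0338  86.3592  -0.      79.607  -72.9708]
2.7417 [ 0.5601 -0.0692  0.31  ] [-0.222   0.5624 -0.0096]
```

View pics/w1.png

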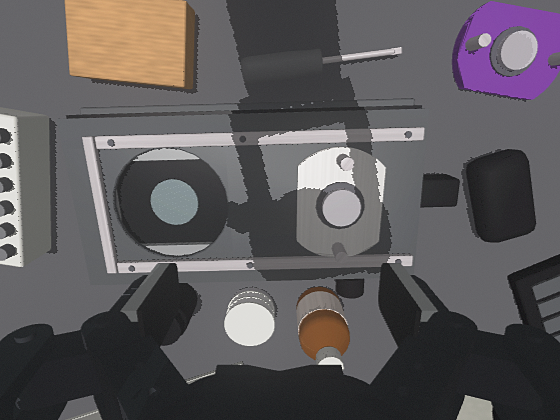

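Near post b top is at (346,162), the shaded far post a at about (340,249). The recess rim spans about 116–228 × 148–258, and the rails' inner edges are at about v=146–139 and 263–257.

Run:
```python
from h import *; import cv2
np.set_printoptions(precision=4,suppress=True)
T=np.load("T1.npy")
b=wr(T,(346,161),.096);a=wr(T,(339,247),.096);print("posts",a,b,np.linalg.norm(a-b),(a+b)/2,np.degrees(np.arctan2(*(a-b)[1::-1])))
L=wr(T,(116,202),.06);R=wr(T,(228,202),.06);U=wr(T,(172,148),.06);D=wr(T,(172,258),.06)
print("recess",(L+R)/2,(U+D)/2,np.linalg.norm(L-R),np.linalg.norm(U-D))
for p in[(97,136),(424,129),(134,272),(412,265),(111,262)]: print(p,wr(T,p,.067))
# rim refine: unwarp deck plane z=.06 to 0.25 mm/px metric picture
H=[];g=[]
for p in [(60,80),(450,80),(450,300),(60,300)]:
    w=wr(T,p,.06); H.append(p); g.append(w[:2])
g=np.float32(g); org=g.min(0)
M=cv2.getPerspectiveTransform(np.float32(H),np.float32((g-org)/.0005))
im=cv2.warpPerspective(cv2.imread("pics/w1.png"),M,tuple(int(x) for x in (g.max(0)-org)/.0005))
cv2.imwrite("pics/w1m.png",im); print(org,im.shape)
gr=cv2.medianBlur(cv2.cvtColor(im,cv2.COLOR_BGR2GRAY),5)
print(cv2.HoughCircles(gr,cv2.HOUGH_GRADIENT,1,30,param1=80,param2=15,minRadius=108,maxRadius=116))
c=cv2.HoughCircles(gr,cv2.HOUGH_GRADIENT,1,30,param1=80,param2=15,minRadius=108,maxRadius=116)
if c is not None: print(org+c[0][:,:2]*.0005)
```

```text
posts [ 0.6274 -0.0357  0.096 ] [ 0.5554 -0.0051  0.096 ] 0.07827857438619289 [ 0.5914 -0.0204  0.096 ] -22.969797598483254
recess [ 0.5388 -0.1722  0.06  ] [ 0.5421 -0.1739  0.06  ] 0.1100177991960161 0.1130560686114507
(97, 136) [ 0.4569 -0.2048  0.067 ]
(424, 129) [0.5599 0.0734 0.067 ]
(134, 272) [ 0.5903 -0.2389  0.067 ]
(412, 265) [0.687  0.0277 0.067 ]
(111, 262) [ 0.5718 -0.2552  0.067 ]
[ 0.4012 -0.333 ] (882, 690, 3)
[[[279.5 319.5 108.8]
  [399.5 624.5 112.1]]]
[[ 0.5409 -0.1732]
 [ 0.6009 -0.0207]]
```

Run:
```python
from h import *; import cv2
np.set_printoptions(precision=4,suppress=True)
b=np.array([.5555,-.0065]); A=68.4
move_gripper(.045)
r.move_to([*b,.19],down(A)); print(r.line_to([*b,.149],vel=.08,until_force=8))
move_gripper(0.0); s=r.get_state(); print(s["time_s"],s["finger_gap"],s["position"],s["force"])
if .009<s["finger_gap"]<.015:
    tgt=np.array([.5005,-.1592])+.004*np.array([np.cos(np.radians(70)),np.sin(np.radians(70))])
    print(r.line_to([*tgt,.149],vel=.07,until_force=25)); s=r.get_state(); print(s["time_s"],s["finger_gap"],s["position"],s["force"])
    T=wristpose(); np.save("T2.npy",T); cv2.imwrite("pics/w2.png",imaging.capture("wrist")[:,:,::-1]); cv2.imwrite("pics/top2.png",imaging.capture("top")[:,:,::-1])
```

```text
False
4.9 0.009373244540400182 [ 0.5558 -0.0065  0.1497] [-0.2237  0.6676  3.0131]
False
7.3083 0.009301342341975612 [ 0.5017 -0.1553  0.1486] [-0.8899  1.0976  0.6883]
```

View pics/w2.png

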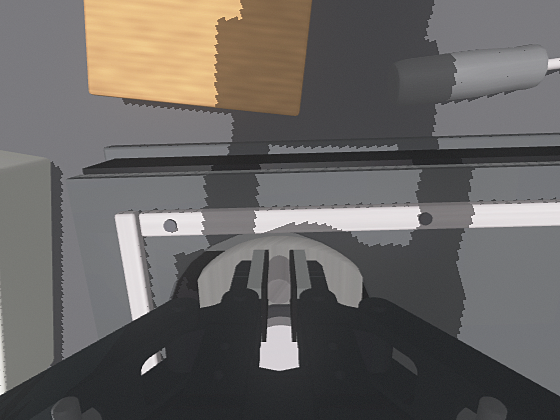

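The post is held and the plate is about 4 mm short of the recess (dark crescent at about (180,290)). I'll go the rest of the way, release, and look.

Run:
```python
from h import *; import cv2
np.set_printoptions(precision=4,suppress=True)
y=np.array([np.cos(np.radians(70)),np.sin(np.radians(70))]); t=np.array([.5005,-.1592])
print(r.line_to([*t,.149],vel=.03,until_force=25)); s=r.get_state(); print(s["force"])
move_gripper(.03); r.pause(.2)
r.line_to([*t,.215],vel=.15)
T=wristpose(); np.save("T3.npy",T); cv2.imwrite("pics/w3.png",imaging.capture("wrist")[:,:,::-1]); cv2.imwrite("pics/side3.png",cv2.resize(imaging.capture("side")[130:250,220:380],None,fx=4,fy=4)[:,:,::-1]); print(r.get_state()["time_s"])
```

```text
False
[-0.5041  1.0651 -2.785 ]
8.9167
```

View pics/w3.png

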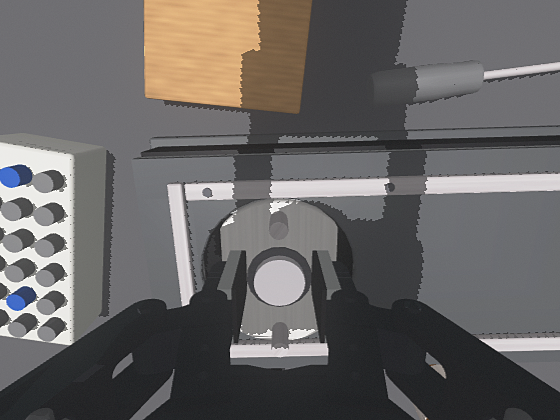

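View pics/side3.png

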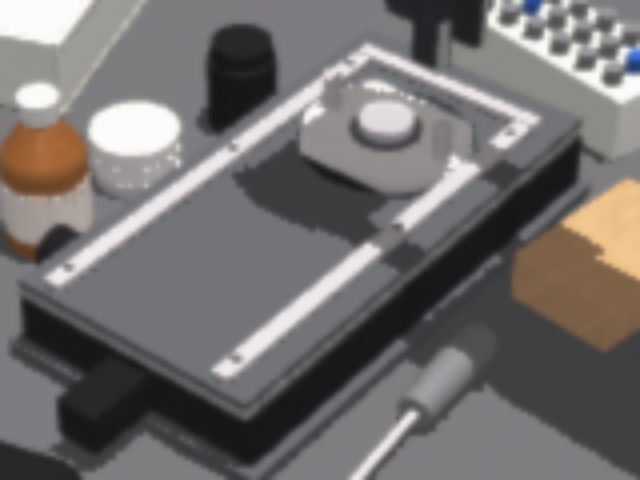

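The plate is centred in the recess: dark crescents on both sides (203–220 and 340–352), flats at u≈220 and 340, near post at (279,222). I'll check whether it dropped to the ledge by measuring the apparent flat width.

Run:
```python
from h import *; import cv2
np.set_printoptions(precision=4,suppress=True)
T=np.load("T3.npy"); g=cv2.cvtColor(cv2.imread("pics/w3.png"),cv2.COLOR_BGR2GRAY).astype(int)
for v in range(236,248,2):
    print(v,g[v,214:226],g[v,334:346])
for z in(.067,.072):
    print(z,np.linalg.norm(wr(T,(221,242),z)-wr(T,(337.5,242),z)))
    print("tip",wr(T,(279,199),z),"post",wr(T,(279,219),z+.024))
```

```text
236 [ 64  50  48  50  48  42  78 132 136 134 135 137] [129 132 141  78  39  42  42  44  43  44  41  40]
238 [ 46  49  48  47  48  42  78 134 135 136 135 137] [130 132 143  80  41  43  41  43  42  41  43  40]
240 [ 48  48  47  49  47  42  52 133 137 133 135 134] [129 132 142  67  36  43  42  40  45  39  43  42]
242 [ 62  48  45  47  50  45  53 135 136 135 134 135] [129 134 143  66  35  40  43  41  42  42  41  42]
244 [ 60  62  50  50  47  42  37 134 137 133 135 135] [128 132 146  69  33  41  41  43  41  39  42  41]
246 [ 48  47  45  50  50  46  33 136 139 132 133 136] [129 136 120  54  35  42  42  39  43  42  41  41]
0.067 0.08055608354664114
tip [ 0.4888 -0.1532  0.067 ] post [ 0.4944 -0.1554  0.091 ]
0.072 0.07870948156687933
tip [ 0.4875 -0.1527  0.072 ] post [ 0.4929 -0.1548  0.096 ]
```

Run:
```python
from h import *
np.set_printoptions(precision=4,suppress=True)
y=np.array([np.cos(np.radians(70)),np.sin(np.radians(70))]); t=np.array([.5005,-.1592])
print(r.line_to([*t,.145],vel=.08,until_force=8)); move_gripper(0); s=r.get_state(); print(s["finger_gap"],s["position"],s["force"])
p0=s["position"][:2]
for d in(.007,-.007):
    hit=r.line_to([*(p0+d*y),.145],vel=.02,until_force=8); s=r.get_state(); print(hit,(s["position"][:2]-p0)@y,s["force"],s["finger_gap"],s["position"][2])
print(s["time_s"])
```

```text
False
0.009020029415734829 [ 0.5009 -0.1593  0.1459] [-0.9838  2.0159  5.1876]
True 0.004435677971020948 [-0.0619 -2.0471  4.0792] 0.009112990358593304 0.14591536528305357
True -0.005946109449047157 [0.0184 0.4918 3.4842] 0.009262167841892422 0.14587798299534213
11.15
```

The force came up both ways, so it is captured in the recess. Now I'll turn it about the recess centre by the post.

Run:
```python
from h import *; import cv2
np.set_printoptions(precision=4,suppress=True)
y=np.array([np.cos(np.radians(70)),np.sin(np.radians(70))])
u=lambda a:np.array([np.cos(np.radians(a)),np.sin(np.radians(a))])
p=np.array([.5009,-.1593])-.0008*y; c=p-.043*u(158.4); print("centre",c)
r.line_to([*p,.145],vel=.02)
for a in np.linspace(158.4,70,10)[1:]:
    h=r.line_to([*(c+.043*u(a)),.145],vel=.03,frame=down(a-90),until_force=35)
    s=r.get_state(); print(round(a,1),h,s["finger_gap"],s["force"])
    if h: break
T=wristpose(); np.save("T4.npy",T); cv2.imwrite("pics/w4.png",imaging.capture("wrist")[:,:,::-1])
print(s["time_s"],s["position"])
```

```text
centre [ 0.5406 -0.1759]
148.6 False 0.009417928829140219 [1.023  2.4182 6.351 ]
138.8 False 0.009547047293156205 [0.9539 0.6941 6.7895]
128.9 False 0.009419853060994082 [1.1666 0.6577 5.8556]
119.1 False 0.009023134800473205 [1.2847 0.6055 5.7845]
109.3 False 0.009386566314125619 [2.1674 0.2635 6.3079]
99.5 False 0.009202233125848931 [1.6781 0.2446 5.1541]
89.6 False 0.009445810503994095 [-0.079  -0.4462  4.3697]
79.8 False 0.008858737762787904 [1.738  0.3991 2.9789]
70.0 False 0.009334336420320702 [-0.0871 -0.5343 -1.8474]
15.0917 [ 0.5545 -0.1353  0.1437]
```

View pics/w4.png

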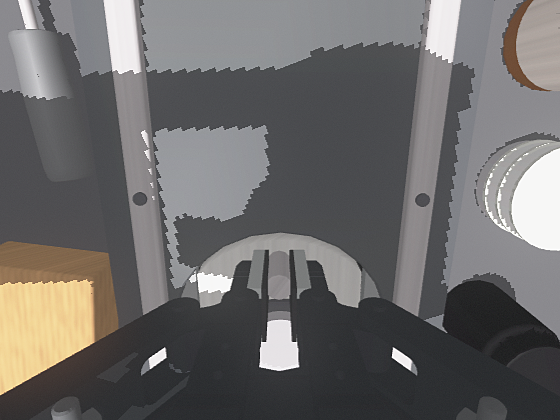

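The post is at stage +y and aligned with the rails. Vertical force went from +5 N to −2 N, so the ledge no longer carries the plate. Release, rise, and look.

Run:
```python
from h import *; import cv2
np.set_printoptions(precision=4,suppress=True)
move_gripper(.03); r.pause(.4)
s=r.get_state(); x,yy,_=s["position"]
r.line_to([x,yy,.25],vel=.15)
T=wristpose(); np.save("T5.npy",T); cv2.imwrite("pics/w5.png",imaging.capture("wrist")[:,:,::-1]); print(r.get_state()["time_s"])
```

```text
16.775
```

View pics/w5.png

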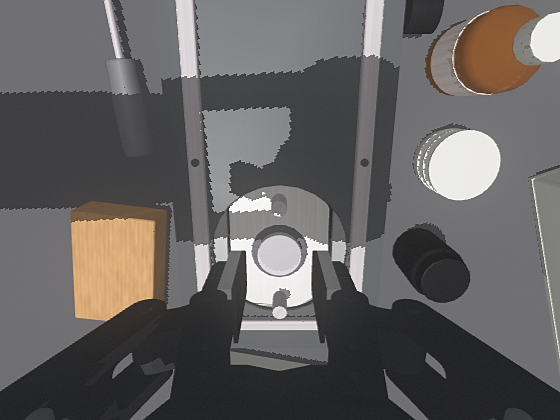

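The plate is aligned: posts at (279,203) and (279,312), flats at u≈229 and 331. I'll retreat and check flushness from the fixed cameras.

Run:
```python
from h import *; import cv2
np.set_printoptions(precision=4,suppress=True)
g=cv2.cvtColor(cv2.imread("pics/w5.png"),cv2.COLOR_BGR2GRAY).astype(int); T=np.load("T5.npy")
for v in(220,230): print(g[v,224:234],g[v,326:338])
for z in(.060,.067): print(z,np.linalg.norm(wr(T,(229,225),z)-wr(T,(330.5,225),z)))
r.move_to([.36,.12,.32],down(40)); 
a=imaging.capture("side")[130:250,240:380]; b=imaging.capture("top")[150:270,300:440]
cv2.imwrite("pics/end.png",cv2.resize(np.vstack([a,b]),None,fx=2.5,fy=2.5,interpolation=cv2.INTER_CUBIC)[:,:,::-1])
s=r.get_state(); print(s["time_s"],s["force"])
```

```text
[106 110  94  75  54  83 138 139 140 141] [132 137 119  60  43  40  81  96 102  99 101 102]
[107 107 100  96  65  48 137 141 138 139] [135 142 101  55  44  63  89 102 103 101 100 100]
0.06 0.0823092302137037
0.067 0.08008968676408833
18.125 [-0.1854 -0.4717 -1.029 ]
```

View pics/end.png

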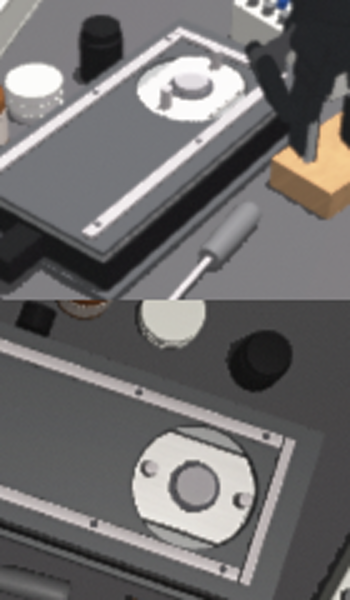

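The optics say flush: flat width is 80.7 mm at deck height, against 78.5 mm if it were still on the ledge. I'll do one light tap on each post top as a height check, then retreat and sign off.

Run:
```python
from h import *
u=lambda a:np.array([np.cos(np.radians(a)),np.sin(np.radians(a))]); c=np.array([.5406,-.1759]); zs=[]
move_gripper(0)
for k in(1,-1):
    p=c+k*.043*u(70)
    r.move_to([*p,.19],down(-20)); h=r.line_to([*p,.152],vel=.04,until_force=4); s=r.get_state()
    zs.append(s["position"][2]-r.tips_ahead); print(h,zs[-1]); r.line_to([*p,.21],vel=.12)
r.move_to([.36,.12,.32],down(40)); print(r.get_state()["time_s"])
if max(zs)<.088: workorder.sign_off(); print("signed")
```

```text
True 0.0840521087861591
True 0.08409127380738651
24.475
the job is handed in; nothing more can be done
signed
```

The aluminium insert is seated fully home in the slot, flush with the deck, and the job is handed in at 24.5 s of the 51 s allowed.

I gripped it by one post, slid it between the guides and released it into the recess. I then took the same post again, turned it about 88° around the recess centre and let it drop. The gripper finished well clear.

**Last checks:**
- **Height:** light taps put both post tops at 84.1 mm above the table. Fully home is 84 mm, and still on the ledge would be 91 mm.
- **Alignment:** the final pictures show the flats parallel to the slot sides and the plate level with the deck.
- **Other objects:** nothing on the table that I could see in the pictures had moved. The closing crops did not cover every item.

**Disagreements:**
- **Recess position:** the top and wrist cameras differed by about 3.5 mm, so I used a value in between. The force test in the recess fitted it to within 1 mm.
- **Far post:** the shaded far post measured poorly in the wrist picture, with the posts 78 mm apart instead of 86 mm. I did not use that figure.
- **Finger gap:** the fingers read about 9.3 mm closed on the 12 mm post. The grip held throughout.

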